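Load a turning blank under the sprung flap

TASK

Press the loader's long steel bar down with one fingertip so that its sprung flap swings up, and while you keep the flap held clear, push the wooden blank by its spigot with the other fingertip, along the lane and under the flap, until it is fully home against the end stop. Then back off and let the flap spring shut behind the block, over the spigot. Do not pick the blank up or let the flap down on it on the way, and leave the other things on the bench alone.

Things in the scene. Friction and masses are not known exactly. Their poses are not given: they have to be found in the camera images.
- loader: Fixed loading lane of a lathe, 325 mm long, green guides on a dark steel base plate. Origin: on the bench surface under the lane's centre line. +x: loading direction along the lane, away from the robot, turned up to 0.45 rad; +y: side of the press bar; z up. All loader-frame numbers below are in mm in this frame.
- lane_start (a point): Start of the lane floor on its centre line (loader x -145, z 8). The lane is 47 mm wide between 6 mm thick guides, whose tops are at z 24 before the flap (x -145 to 72) and z 62 beyond it (x 93 to 175). Only the flap spans the lane.
- end_stop (a point): Centre of the upright face that the blank's front must meet (loader x 161).
- hinge_mid (a point): Middle of the flap's hinge shaft: 10 mm thick, along loader x from -134 to 108 at y 46, z 52, on a post at each end (posts 14 mm wide, bearings up to z 60).
- flap (a joint): Flap angle, rad: 0 shut, grows as the bar is pressed down, stop at 0.75. Bar and flap plate are one rigid steel rocker on the hinge shaft. It clears the blank from about 0.36; 0.5 to 0.65 leaves ample room. Let go, it springs shut, or drops on a block under it at about 0.3. The bar needs roughly 3 to 8 N, pressed anywhere along it.
- bar_mid (a point): Centre of the press bar's top face; turns with the flap. Flat steel strip 4 mm thick, 165 mm long (loader x -125 to 40), 42 mm wide (y 56 to 98), top level at z 38 when shut. Pressed, it tilts down outward: at flap 0.55 its top is at about z 30 at y 66 and z 20 at y 83. A fingertip can slide along it.
- flap_edge (a point): Middle of the lower edge of the flap's upright plate across the lane: loader x 77 to 83, y -22 to 26, lower edge at z 44 when shut. Shut, it blocks the square block (top at z 52) rigidly, and pushing the blank cannot open it, but it clears the spigot (top at z 41). At flap 0.6 its far top corner reaches about z 105.
- blank: Light wooden turning blank, about 0.13 kg, loose in the lane: block 70 long, 44 x 44 mm, with a round spigot 22 thick, 60 long on its rear (-x) face, axis 22 above the underside. Origin: centre of the block's underside; spigot's end at x -95. Starts in the lane before the flap, aligned with it. Fully home: origin at loader x 126, spigot's end at loader x 31.
- bowl: Not part of the job, leave alone: small turned wooden bowl, 96 mm wide, 40 mm high. Origin: underside.
- wax_jar: Not part of the job, leave alone: amber glass jar with a metal cap, 60 mm wide, 50 mm high. Origin: underside.
- finial: Not part of the job, leave alone: small turned dark-wood knob with a waist, 48 mm wide, 53 mm high, standing. Origin: underside.
- screwdriver: Not part of the job, leave alone: screwdriver with wooden handle, 190 mm long, lying. Origin: underside, near its middle.
- hammer: Not part of the job, leave alone: hammer with wooden handle, 260 mm long, lying. Origin: underside, near its middle.
- cup: Not part of the job, leave alone: white ceramic cup, 76 mm wide, 85 mm high. Origin: underside.
- calliper: Not part of the job, leave alone: flat steel calliper, 190 mm long, 8 mm high, lying. Origin: underside.
There are look-alikes about, which are no part of the job. Leave any green look-alike of the blank alone.

How it is judged:
By the outcome, as a careful person would: the job done as asked, in the order asked, and still so for the second after the job is handed in, with the robot touching nothing.
It also fails if it takes over 38 s, if anything falls off the work surface, if the arm or the gripper's body presses on something with over 40 N, if the wrist force passes 120 N, or if a joint passes its speed limit or range.

ROBOT

A 6-joint arm with a two-finger parallel gripper is mounted at the origin on the work surface. World frame = base frame: x ahead of the robot, y to its left, z up, the work surface at z = 0. Lengths are in mm, angles in rad, forces in N, time in s.
With the tool pointing down it reaches from about 225 to 875 mm from the base axis. Payload 3.4 kg.
Tool frame: the origin (TCP) lies at the very end of the fingers, on their centre line; the grasp point (between the pads) lies manip.tcp_to_grasp behind it (manip.tcp_to_grasp is the distance from the TCP to the grasp point, in mm); x points along the fingers, y is the direction in which the jaws open and shut, and the axes are right-handed (so a half turn about x gives the same grasp; the last joint's range is limited). The gripper opens to 85 mm and grips with 20 to 120 N. Pads are 22 mm wide; open, the fingers measure 114 mm over their backs; the gripper's body (76 mm by 85 mm) begins 54 mm behind the grasp point. The pads swing forward as they close: fully open they stand 13 mm farther back than shut.
Start: joints at [-1.365, 0.276, 1.505, -0, 1.361, -0.121], TCP at [184.583, -544.603, 231.328] pointing down, gripper open.
Joint ranges: [-2.89, 2.89], [-0.75, 2.08], [0.22, 2.7], [-1.18, 4.32], [0.11, 2.71], [-2.7, 2.7]. Speed limits (rad/s): [2.57, 2.57, 3.14, 3.14, 3.14, 3.14].

INTERFACE

Orientations are given as a unit quaternion [w, x, y, z].
In Python, from rig import manip gives the robot as it stands. The module is installed in compiled form; this text tells all that it offers. Calls block until the motion is done:
- manip.movep(position, orientation): joint-space move of the TCP to a pose.
- manip.movel(position, v=150, ori=None): straight line of the TCP; ori=None keeps the orientation; v is the mean speed in mm/s.
- manip.movej(angles): joint-space move.
- manip.open_gripper() and manip.grab(newtons=None): open the fingers fully, or close them until they stop; newtons is the grip in N (None keeps the last).
- manip.hold(seconds).
- manip.ik(position, orientation): joint angles nearest the present ones, or None.
- manip.snapshot(name): name is "scene" or "top"; returns a dict with "color" (384x512x3 uint8, red, green, blue), "fx", "fy", "cx", "cy" (pixels), "xyz" and "rotation" of the camera in the world. Camera axes: x right, y down, z forward; pixel columns grow to the right and rows downward; lengths in mm; the calibration is good to about 2 mm. A picture is of the moment at which its call begins. There is no depth.
A pose or a line that the arm cannot do raises manip.PlanningError and nothing moves.
- manip.finish_job(): hands the job in, once; it reports no verdict.
Readings, each from a call of its own:
- manip.read_clock(): time.
- manip.read_q(): joint angles.
- manip.read_joint_velocities(): joint speeds.
- manip.read_joint_torque(): joint torques, N m.
- manip.read_ee_pos(): TCP position.
- manip.read_ee_rot(): TCP orientation.
- manip.read_ft_force(): force on the tool from outside, world axes, zero at the start.
- manip.read_ft_torque(): the same for the moment, N m.
- manip.read_grip_width(): finger opening in mm.
Only numpy, scipy, OpenCV 4.12 (cv2) and the standard library are available. Lean on these libraries where they do the work, as an engineer would, in place of code of your own. Each camera call takes 0.05 s, during which the arm holds its last target.

## Working session

There is one attempt and no reset: what is moved stays moved. The work goes in short steps, each a Python script; the robot and the scene stay as the last script left them, time stands still between calls to the robot, and variables do not carry over. Pictures are saved under pics/ and viewed, and the job is handed in when it is done.

```bash
ls; mkdir -p pics; python3 - <<'E'
from rig import manip
import cv2
print(manip.read_clock(), manip.tcp_to_grasp, manip.read_ee_rot(), manip.read_grip_width())
for n in("scene","top"):
    s=manip.snapshot(n)
    cv2.imwrite(f"pics/{n}0.png",cv2.resize(s["color"][:,:,::-1],(800,600),interpolation=cv2.INTER_CUBIC))
    print(n,{k:v for k,v in s.items() if k!="color"})
    import pickle; pickle.dump(s,open(f"{n}0.pkl","wb"))
E
```

```text
pics
0.0 18.700000000000003 [-0.11437597 -0.69765346 -0.11567796  0.69772229] 85.27737247874008
scene {'fx': 393.3209227751703, 'fy': 393.3209227751703, 'cx': 260.8894738813449, 'cy': 191.06584199681734, 'xyz': array([1096.20573642,  843.21203277,  826.28196483]), 'rotation': array([-0.13138196,  0.25594599,  0.85708308, -0.42736287])}
top {'fx': 378.45225785198875, 'fy': 378.45225785198875, 'cx': 254.62377374511158, 'cy': 194.23422570053944, 'xyz': array([ 378.4278257 ,  -11.60720061, 1301.7204646 ]), 'rotation': array([-0.04388119,  0.71296399, -0.69815465,  0.04834122])}
```

View pics/scene0.png

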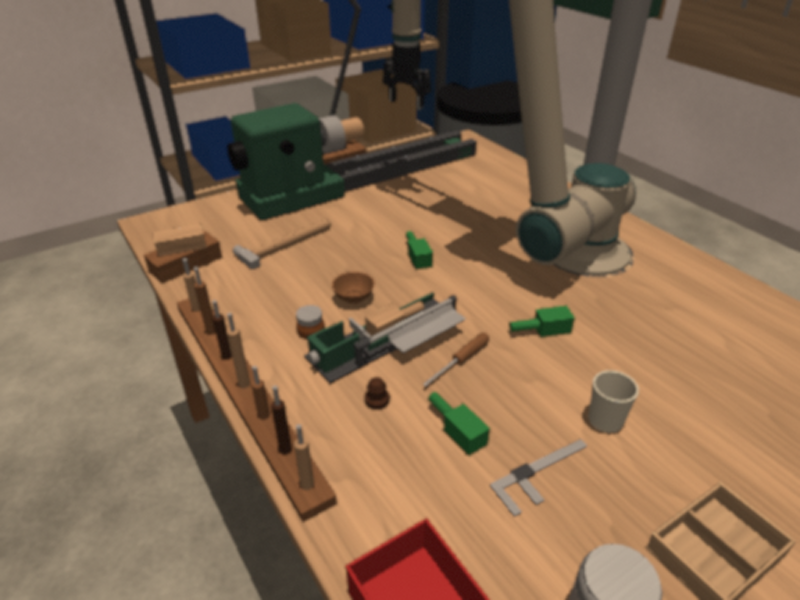

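View pics/top0.png

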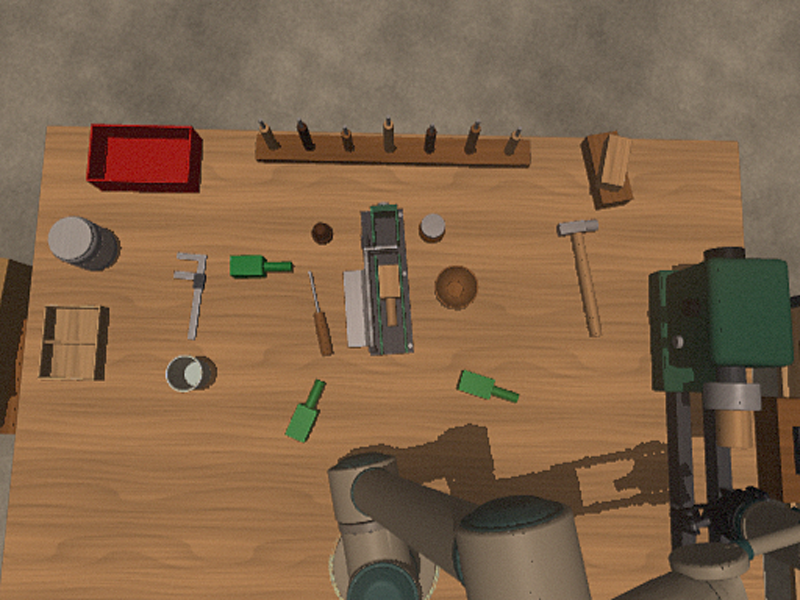

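```bash
cat > h.py <<'E'
import numpy as np, cv2, pickle
from scipy.spatial.transform import Rotation as R
def rot(q): return R.from_quat([q[1],q[2],q[3],q[0]])
def ray(s,u,v):
    d=rot(s["rotation"]).apply([(u-s["cx"])/s["fx"],(v-s["cy"])/s["fy"],1.0]); return np.array(s["xyz"]),d
def onz(s,u,v,z):
    o,d=ray(s,u,v); return o+d*(z-o[2])/d[2]
def proj(s,p):
    c=rot(s["rotation"]).inv().apply(np.array(p)-s["xyz"]); return c[0]/c[2]*s["fx"]+s["cx"],c[1]/c[2]*s["fy"]+s["cy"]
def tri(s1,p1,s2,p2):
    o1,d1=ray(s1,*p1);o2,d2=ray(s2,*p2)
    d1=d1/np.linalg.norm(d1);d2=d2/np.linalg.norm(d2)
    A=np.stack([d1,-d2],1);t=np.linalg.lstsq(A,o2-o1,rcond=None)[0]
    a=o1+t[0]*d1;b=o2+t[1]*d2
    return (a+b)/2,np.linalg.norm(a-b)
def crop(s,u0,v0,u1,v1,k,name):
    im=cv2.resize(s["color"][v0:v1,u0:u1,::-1],None,fx=k,fy=k,interpolation=cv2.INTER_CUBIC); cv2.imwrite(name,im)
E
python3 - <<'E'
from h import *
a=pickle.load(open("top0.pkl","rb"));b=pickle.load(open("scene0.pkl","rb"))
crop(a,210,125,275,235,5,"pics/ctop.png"); crop(b,190,180,310,250,6,"pics/cscene.png")
E
```

```text
(no output)
```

View pics/ctop.png

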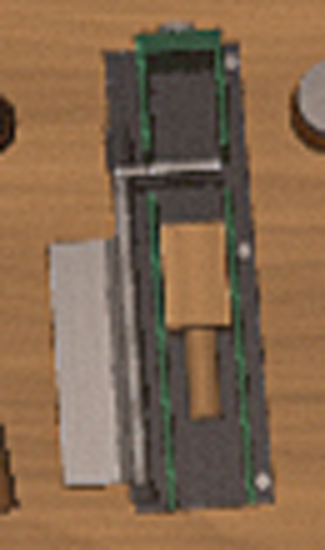

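View pics/cscene.png

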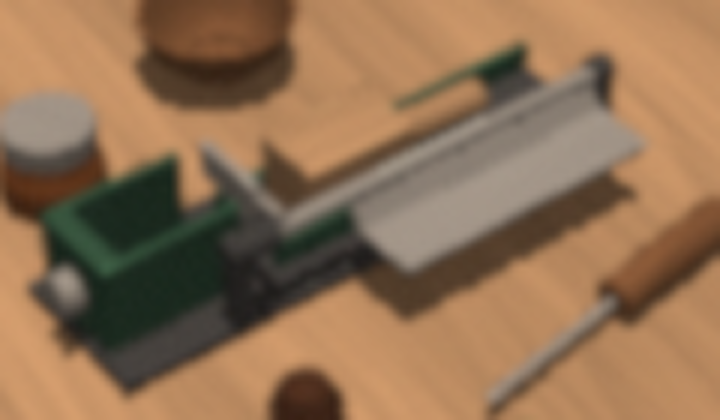

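```bash
cat > pose.py <<'E'
from h import *
a=pickle.load(open("top0.pkl","rb"));b=pickle.load(open("scene0.pkl","rb"))
T=lambda x,y:(210+(x+.5)/5-.5,125+(y+.5)/5-.5)
S=lambda x,y:(190+(x+.5)/6-.5,180+(y+.5)/6-.5)
C=[((51,243),(40,98,38)),((66,486),(-125,98,38)),((171,506),(-145,26.5,24)),((252,502),(-145,-26.5,24)),((152,193),(72,26.5,24)),((229,189),(72,-26.5,24)),((119,170),(80,26,52)),((220,165),(80,-22,52)),((137,32),(175,29.5,62)),((219,30),(175,-29.5,62))]
W=np.array([onz(a,*T(*p),l[2])[:2] for p,l in C]);L=np.array([l[:2] for p,l in C],float)
def fit(W,L):
    mw,ml=W.mean(0),L.mean(0);H=(L-ml).T@(W-mw);th=np.arctan2(H[0,1]-H[1,0],H[0,0]+H[1,1])
    Rm=np.array([[np.cos(th),-np.sin(th)],[np.sin(th),np.cos(th)]]);return th,mw-Rm@ml,Rm
th,t,Rm=fit(W,L)
print("th",th,"t",t);print((W-(L@Rm.T+t)).round(1))
# height checks
for n,pt,ps,l in [("bar far outer",(51,243),(408,272),(40,98,38)),("bar near outer",(66,486),(641,145),(-125,98,38)),("blank front-top +y",(163,226),(310,184),None)]:
    p,e=tri(a,T(*pt),b,S(*ps)); loc=Rm.T@(p[:2]-t); print(n,p.round(1),"gap",round(e,1),"loader",loc.round(1),l)
# spigot end: top view mask
for n,pt,z in [("spig end L",(191,419),41),("spig end R",(219,416),41),("blk rear R",(227,324),52),("blk rear L",(166,328),52),("blk front L",(163,226),52),("blk front R",(221,222),52)]:
    w=onz(a,*T(*pt),z); print(n,w.round(1),(Rm.T@(w[:2]-t)).round(1))
E
python3 pose.py
```

```text
th 0.10099645245840637 t [583.81156503   3.63967984]
[[ 0.  -3.6]
 [-0.1 -2.2]
 [ 1.4  0.9]
 [-0.1 -0.9]
 [ 0.1 -2.7]
 [-1.3 -2.9]
 [ 1.3 18.6]
 [ 1.5 -1.6]
 [ 0.3 -4.5]
 [-3.  -1.1]]
bar far outer [613.6 102.3  35.6] gap 1.5 loader [39.6 95.1] (40, 98, 38)
bar near outer [450.8  85.5  34.5] gap 3.2 loader [-124.    94.9] (-125, 98, 38)
blank front-top +y [625.   26.3  45.2] gap 1.9 loader [43.2 18.4] None
spig end L [495.7   4.   41. ] [-87.6   9.2]
spig end R [498.2 -14.7  41. ] [-87.1  -9.6]
blk rear R [558.8 -18.7  52. ] [-27.1 -19.7]
blk rear L [555.3  21.9  52. ] [-26.6  21. ]
blk front L [624.4  25.6  52. ] [42.6 17.7]
blk front R [628.  -13.3  52. ] [ 42.2 -21.3]
```

```bash
sed -i 's/((119,170),(80,26,52)),//' pose.py; python3 pose.py; python3 - <<'E'
from h import *
from rig import manip
th=.1
for sg in(1,-1):
    y=sg*np.array([-np.sin(th),np.cos(th),0]);x=np.array([0,0,-1.]);M=np.stack([x,y,np.cross(x,y)],1)
    q=R.from_matrix(M).as_quat();print(sg,manip.ik([480,20,120],[q[3],*q[:3]]),manip.ik([600,30,20],[q[3],*q[:3]]))
E
```

```text
th 0.0941744244887294 t [583.51647952   1.70852163]
[[-0.4 -1.4]
 [-0.4 -1.2]
 [ 1.6  1.8]
 [ 0.4  0.1]
 [ 0.1 -0.3]
 [-0.9 -0.5]
 [ 1.9  0.9]
 [ 0.3 -1.4]
 [-2.6  2. ]]
bar far outer [613.6 102.3  35.6] gap 1.5 loader [39.4 97.3] (40, 98, 38)
bar near outer [450.8  85.5  34.5] gap 3.2 loader [-124.2   95.9] (-125, 98, 38)
blank front-top +y [625.   26.3  45.2] gap 1.9 loader [43.6 20.6] None
spig end L [495.7   4.   41. ] [-87.2  10.5]
spig end R [498.2 -14.7  41. ] [-86.5  -8.3]
blk rear R [558.8 -18.7  52. ] [-26.5 -18. ]
blk rear L [555.3  21.9  52. ] [-26.2  22.7]
blk front L [624.4  25.6  52. ] [42.9 19.9]
blk front R [628.  -13.3  52. ] [ 42.9 -19.1]
1 [-1.03322616e-01  2.29126206e-01  1.87332177e+00 -4.44089210e-16
  1.03914468e+00 -1.77411894e+00] [-6.58224625e-02  4.97895968e-01  1.73171270e+00 -4.44089210e-16
  9.11983982e-01 -1.73661879e+00]
-1 [-1.03322616e-01  2.29126206e-01  1.87332177e+00 -4.44089210e-16
  1.03914468e+00  1.36747371e+00] [-6.58224625e-02  4.97895968e-01  1.73171270e+00 -4.44089210e-16
  9.11983982e-01  1.40497386e+00]
```

```bash
cat >> h.py <<'E'
TH=0.0942; T0=np.array([583.5,1.7])
c_,s_=np.cos(TH),np.sin(TH)
def w(x,y,z): return np.array([T0[0]+c_*x-s_*y,T0[1]+s_*x+c_*y,z])
def loc(p): d=np.array(p[:2])-T0; return np.array([c_*d[0]+s_*d[1],-s_*d[0]+c_*d[1],p[2] if len(p)>2 else 0])
def fl(f): return np.array([c_*f[0]+s_*f[1],-s_*f[0]+c_*f[1],f[2]])
_y=-np.array([-s_,c_,0]);_x=np.array([0,0,-1.])
_q=R.from_matrix(np.stack([_x,_y,np.cross(_x,_y)],1)).as_quat()
Q=[_q[3],*_q[:3]]
E
python3 - <<'E'
from h import *
from rig import manip
manip.movel([184.6,-544.6,340],v=300)
manip.movep(w(-105,38,200),Q); print(manip.read_clock())
manip.movel(w(-105,38,80),v=150)
print(manip.read_clock(),loc(manip.read_ee_pos()),manip.read_ft_force(),manip.tcp_to_grasp)
for n in("scene","top"):
    s=manip.snapshot(n);pickle.dump(s,open(n+"1.pkl","wb"))
    if n=="top": crop(s,200,120,280,240,5,"pics/t1.png")
    else: crop(s,190,130,320,250,6,"pics/s1.png")
E
```

```text
2.95
3.9 [-104.27910686   37.75596475   80.58809346] [ 0.38417374 -0.55795339  0.22684922] 18.700000000000003
```

View pics/s1.png

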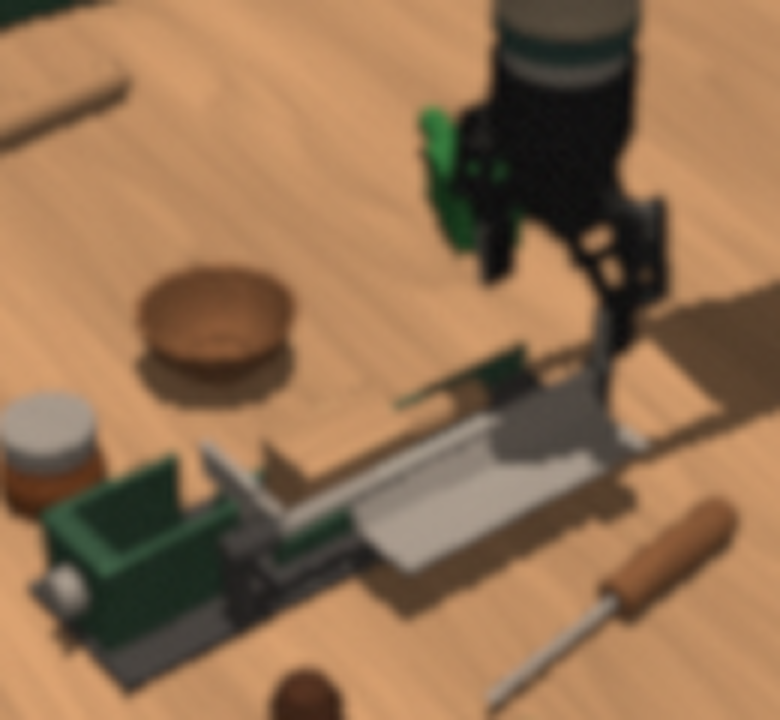

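View pics/t1.png

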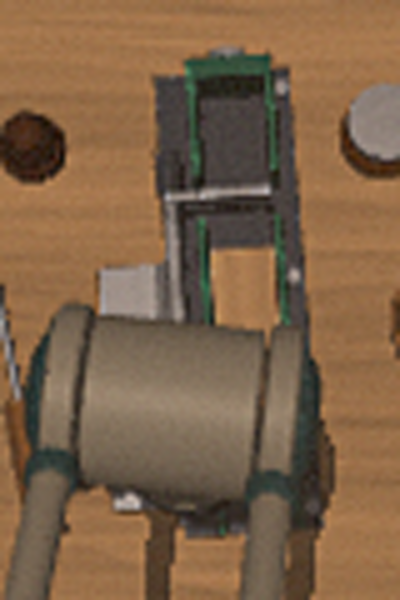

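```bash
python3 - <<'E'
from h import *
b=pickle.load(open("scene1.pkl","rb"))
for p in [(600,402),(490,283)]:
    o,d=ray(b,190+(p[0]+.5)/6-.5,130+(p[1]+.5)/6-.5)
    for x in(-115,-104,-93):
        n=np.array([c_,s_,0]); P0=w(x,0,0); t=n@(P0-o)/(n@d); print(p,x,loc(o+t*d).round(1))
for z in (80,93): print(z,[((np.array(proj(b,w(-104,38+dy,z)))-[190,130])*6).round(0) for dy in (42.5,57,-42.5,-57)])
E
```

```text
(600, 402) -115 [-115.    69.7   52.3]
(600, 402) -104 [-104.    80.9   64.4]
(600, 402) -93 [-93.   92.2  76.5]
(490, 283) -115 [-115.   -23.    79.5]
(490, 283) -104 [-104.   -10.3   91.2]
(490, 283) -93 [-93.    2.3 102.8]
80 [array([598., 376.]), array([617., 389.]), array([494., 302.]), array([477., 290.])]
93 [array([600., 356.]), array([619., 369.]), array([494., 283.]), array([477., 271.])]
```

```bash
python3 - <<'E'
from h import *
from rig import manip
manip.movel(w(-105,38,52),v=100); manip.hold(.1)
print(manip.read_clock(),loc(manip.read_ee_pos()).round(1),fl(manip.read_ft_force()).round(2))
z=52
while z>20:
    z-=2; manip.movel(w(-105,38,z),v=60); 
    f=fl(manip.read_ft_force()); print(z,round(manip.read_ee_pos()[2],1),f.round(1))
    if f[2]>1.5: break
print(manip.read_clock())
s=manip.snapshot("scene"); crop(s,190,150,320,250,6,"pics/s2.png")
E
```

```text
4.5333 [-104.4   37.9   52.7] [ 0.51  0.06 -0.21]
50 50.2 [ 0.  -0.4 -0.6]
48 47.9 [ 0.4  0.3 -0.9]
46 45.8 [-0.  -0.8 -0.1]
44 43.9 [-0.3  1.   0.6]
42 41.9 [ 0.3  0.5 -0.8]
40 39.9 [0.8 0.6 0.1]
38 37.8 [-0.5 -0.   0.2]
36 35.9 [ 0.2  0.3 -0.3]
34 33.9 [-0.1 -1.  -0.1]
32 31.9 [ 1.2 -0.2 -0.6]
30 29.9 [-0.1  0.2 -0.4]
28 27.9 [-0.9 -0.4  0.4]
26 25.8 [ 0.6 -0.2  0.3]
24 24.1 [0.5 0.1 2. ]
8.0333
```

View pics/s2.png

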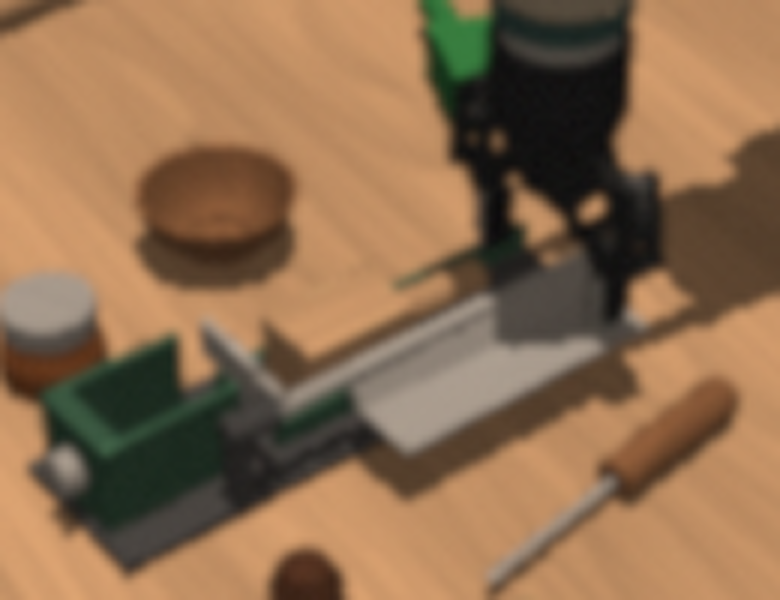

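```bash
python3 - <<'E'
from h import *
from rig import manip
manip.movel(w(-105,38,8),v=50); manip.hold(.15)
print(manip.read_clock(),loc(manip.read_ee_pos()).round(1),fl(manip.read_ft_force()).round(2))
s=manip.snapshot("scene"); crop(s,190,150,320,250,6,"pics/s3.png");pickle.dump(s,open("scene3.pkl","wb"))
s=manip.snapshot("top"); crop(s,200,120,280,240,5,"pics/t3.png");pickle.dump(s,open("top3.pkl","wb"))
E
```

```text
8.7 [-105.2   38.5    7.9] [0.59 3.17 1.09]
```

View pics/s3.png

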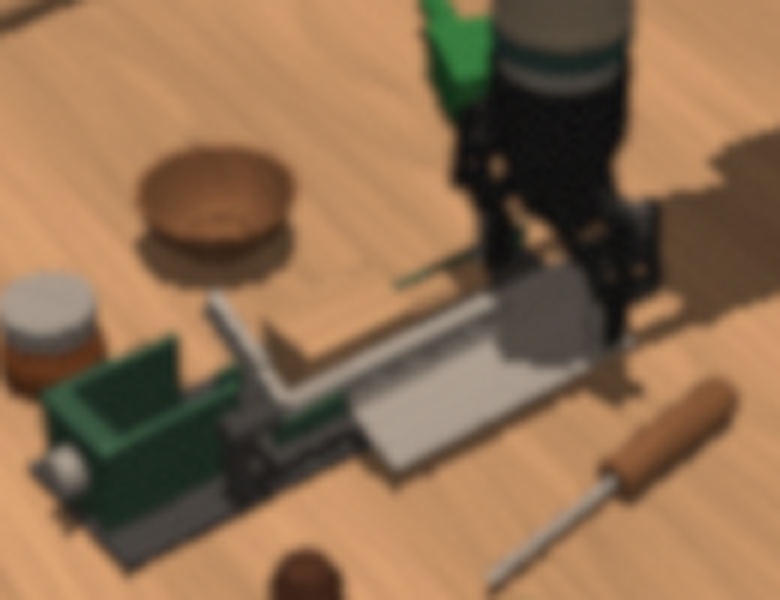

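View pics/t3.png

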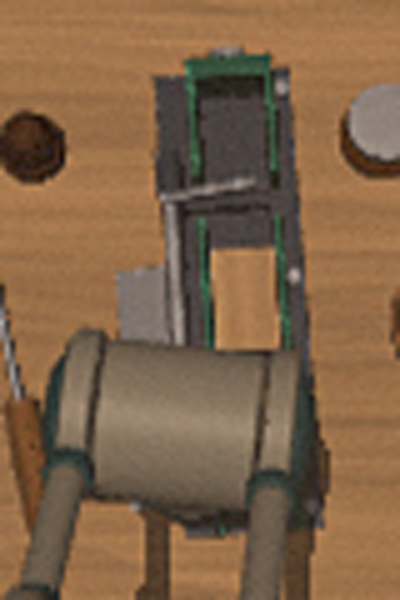

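```bash
python3 - <<'E'
from h import *
a=pickle.load(open("top3.pkl","rb"));b=pickle.load(open("scene3.pkl","rb"))
for pt,ps in [((117,270),(396,472)),((258,180),(213,297)),((100,267),(408,452))]:
    p,e=tri(a,(200+(pt[0]+.5)/5-.5,120+(pt[1]+.5)/5-.5),b,(190+(ps[0]+.5)/6-.5,150+(ps[1]+.5)/6-.5)); print(loc(p).round(1),round(e,1))
for th in (.3,.4,.5,.6): print(th, 46+52*np.cos(th)-14*np.sin(th),52-52*np.sin(th)-14*np.cos(th))
E
```

```text
[40.6 88.1 16.4] 2.5
[ 80.  -12.2  86.9] 3.0
[40.  97.9 36.4] 1.6
0.3 91.54021454127276 23.258238405851856
0.4 88.44331489582892 18.85539228390978
0.5 84.92233567784054 14.783716126116225
0.6 81.01245734777277 11.083892774722663
```

```bash
python3 - <<'E'
from h import *
from rig import manip
manip.movel(w(-105,37.3,5.2),v=40)
print(manip.read_clock(),loc(manip.read_ee_pos()).round(1),fl(manip.read_ft_force()).round(2))
for x in (-88,-72):
    manip.movel(w(x,37.3,5.2),v=50)
    print(manip.read_clock(),loc(manip.read_ee_pos()).round(1),fl(manip.read_ft_force()).round(2))
s=manip.snapshot("scene"); crop(s,190,150,320,250,6,"pics/s4.png");pickle.dump(s,open("scene4.pkl","wb"))
s=manip.snapshot("top"); crop(s,200,120,280,240,5,"pics/t4.png");pickle.dump(s,open("top4.pkl","wb"))
E
```

```text
9.05 [-105.1   37.1    5.2] [-0.53  0.33  3.28]
9.5417 [-86.5  37.3   5.3] [0.97 2.68 2.37]
10.0083 [-70.4  37.2   5.4] [0.85 1.34 1.3 ]
```

View pics/s4.png

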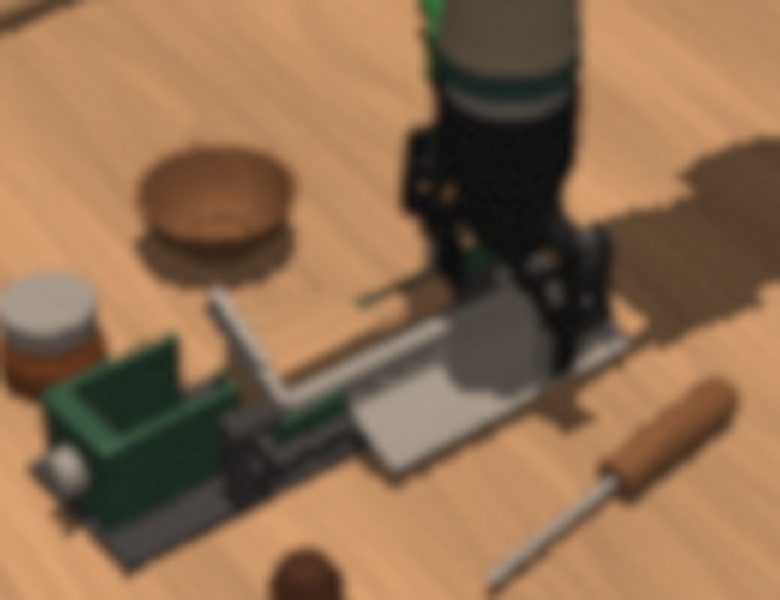

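View pics/t4.png

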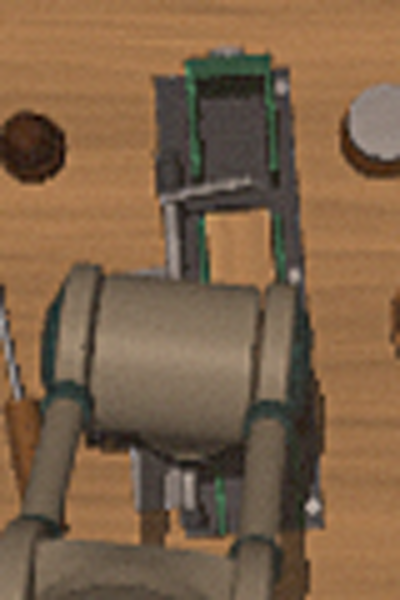

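```bash
python3 - <<'E'
from h import *
a=pickle.load(open("top4.pkl","rb"));b=pickle.load(open("scene4.pkl","rb"))
t=lambda p:(200+(p[0]+.5)/5-.5,120+(p[1]+.5)/5-.5); s=lambda p:(190+(p[0]+.5)/6-.5,150+(p[1]+.5)/6-.5)
print("flap tip",tri(a,t((250,178)),b,s((213,290))))
p,e=tri(a,t((250,178)),b,s((213,290)));print(loc(p))
print("front",loc(onz(a,*t((238,210)),52)))
# angle by bar outer far corner in scene: ray with loader x=40 plane
for S,c in [(pickle.load(open("scene3.pkl","rb")),(396,472)),(b,(395,474))]:
    o,d=ray(S,*s(c));n=np.array([c_,s_,0]);k=n@(w(40,0,0)-o)/(n@d);print(loc(o+k*d).round(1))
E
```

```text
flap tip (array([664.87118901,   1.50887607,  94.26445125]), np.float64(0.3648970423564428))
[80.99244932 -7.84411129 94.26445125]
front [69.76462732  1.19528516 52.        ]
[40.  89.4 16.8]
[40.  88.6 14.8]
```

```bash
python3 - <<'E'
from h import *
from rig import manip
def rep(): print(round(manip.read_clock(),2),loc(manip.read_ee_pos()).round(1),fl(manip.read_ft_force()).round(1))
for x in (-42,-13,14):
    manip.movel(w(x,37.3,5.2),v=60); rep()
x=14
while x<26:
    x+=1.5; manip.movel(w(x,37.3,5.2),v=20)
    f=fl(manip.read_ft_force()); rep()
    if f[0]<-4: break
s=manip.snapshot("scene"); crop(s,190,130,320,250,6,"pics/s5.png");pickle.dump(s,open("scene5.pkl","wb"))
s=manip.snapshot("top"); crop(s,200,120,280,240,5,"pics/t5.png");pickle.dump(s,open("top5.pkl","wb"))
E
```

```text
10.76 [-46.1  37.1   4.6] [-10.3  -1.1   8.4]
11.39 [-10.5  37.2   5.6] [2.5 0.8 2. ]
11.99 [15.7 37.4  5.4] [2.6 2.1 1.4]
12.24 [15.7 37.3  5.3] [-0.1  1.3  1.8]
12.49 [16.2 37.2  5.1] [-1.8  1.3  3.5]
12.74 [17.9 37.3  5. ] [-3.   1.   2.1]
12.99 [20.1 37.4  5.1] [-2.8  0.9  2.8]
13.24 [20.8 37.4  5.1] [-4.9  1.7  3.9]
```

View pics/s5.png

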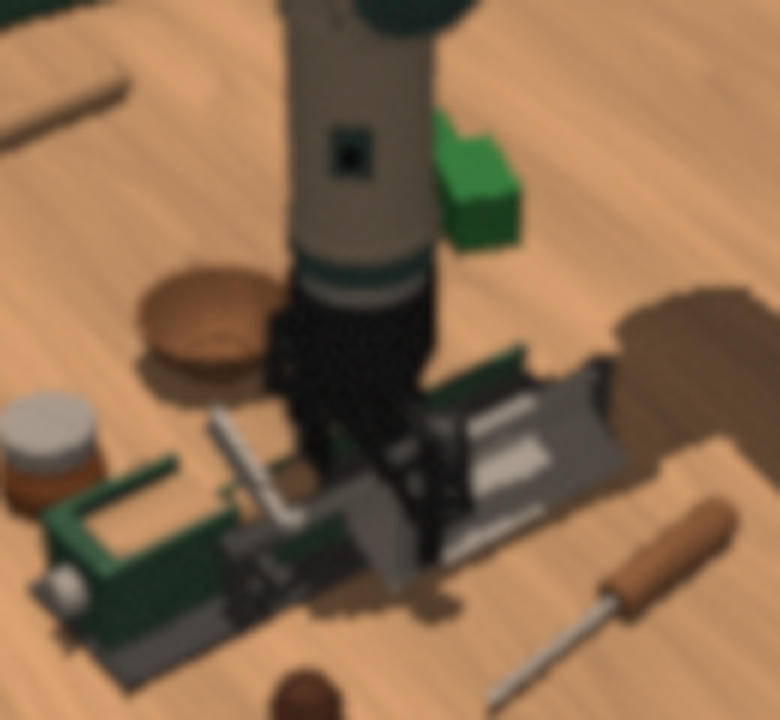

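View pics/t5.png

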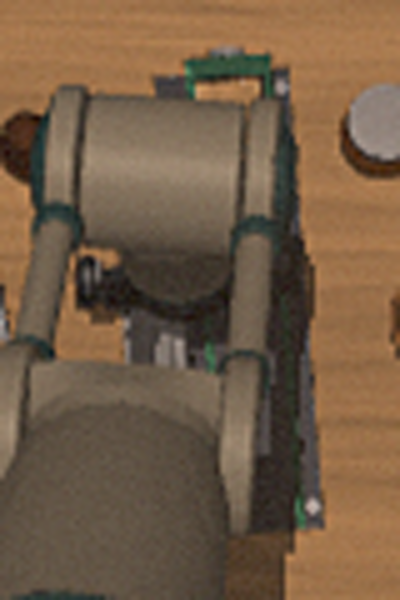

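```bash
python3 - <<'E'
from h import *
from rig import manip
def rep(): print(round(manip.read_clock(),2),loc(manip.read_ee_pos()).round(2),fl(manip.read_ft_force()).round(1))
manip.hold(.3); rep()
x=21.5
while x<29:
    x+=1; manip.movel(w(x,37.3,5.2),v=20); manip.hold(.1); rep()
    if fl(manip.read_ft_force())[0]<-15: break
s=manip.snapshot("top"); crop(s,200,120,280,240,5,"pics/t6.png");pickle.dump(s,open("top6.pkl","wb"))
s=manip.snapshot("scene"); crop(s,190,180,260,250,8,"pics/s6.png");pickle.dump(s,open("scene6.pkl","wb"))
E
```

```text
13.64 [20.84 37.42  5.11] [-4.6  1.6  4.4]
13.99 [20.79 37.44  5.04] [-6.8  2.2  4.1]
14.34 [20.81 37.44  5.03] [-8.6  0.3  6.1]
14.69 [20.74 37.43  4.96] [-10.4   1.2   8.2]
15.04 [20.74 37.47  4.93] [-12.2   0.9   8.5]
15.39 [20.7  37.45  4.89] [-13.7   1.2  10.7]
15.74 [20.71 37.46  4.85] [-14.9   0.8  12.5]
16.09 [20.69 37.51  4.79] [-17.7  -0.1  13.6]
```

View pics/s6.png

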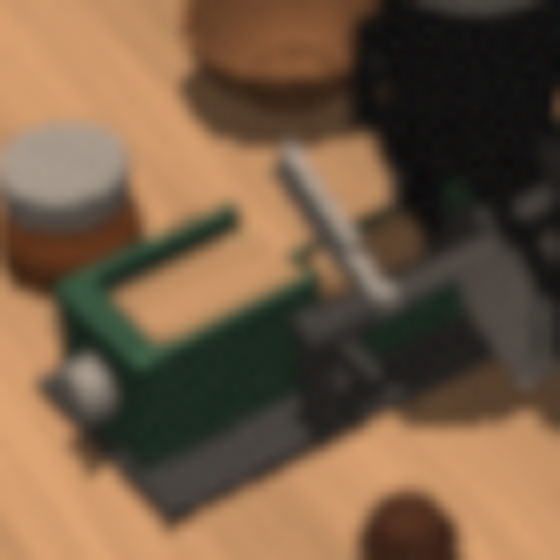

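View pics/t6.png

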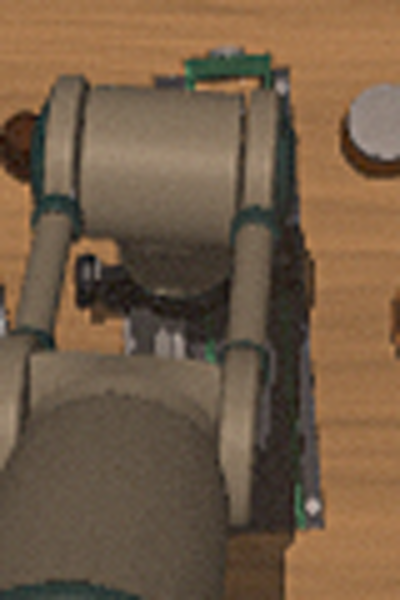

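```bash
python3 - <<'E'
from h import *
from rig import manip
def rep(): print(round(manip.read_clock(),2),loc(manip.read_ee_pos()).round(2),fl(manip.read_ft_force()).round(1))
manip.movel(w(20,37.3,5.2),v=40)
manip.movel(w(4,37.3,5.2),v=50); rep()
manip.movel(w(4,37.8,40),v=60); rep()
manip.movel(w(4,38,200),v=200); rep()
manip.movep(w(-300,38,280),Q); manip.hold(.3); rep()
s=manip.snapshot("scene"); crop(s,190,150,320,250,6,"pics/s7.png");pickle.dump(s,open("scene7.pkl","wb"))
s=manip.snapshot("top"); crop(s,200,120,280,240,5,"pics/t7.png");pickle.dump(s,open("top7.pkl","wb"))
E
```

```text
17.02 [ 3.52 37.12  5.31] [0.  1.  2.6]
17.75 [ 3.8  37.7  39.97] [-0.1  0.3 -0.5]
18.7 [  3.07  38.14 198.69] [-0.4  0.9 -0.9]
20.2 [-299.4    37.87  279.79] [-0.2  0.8  0.6]
```

View pics/s7.png

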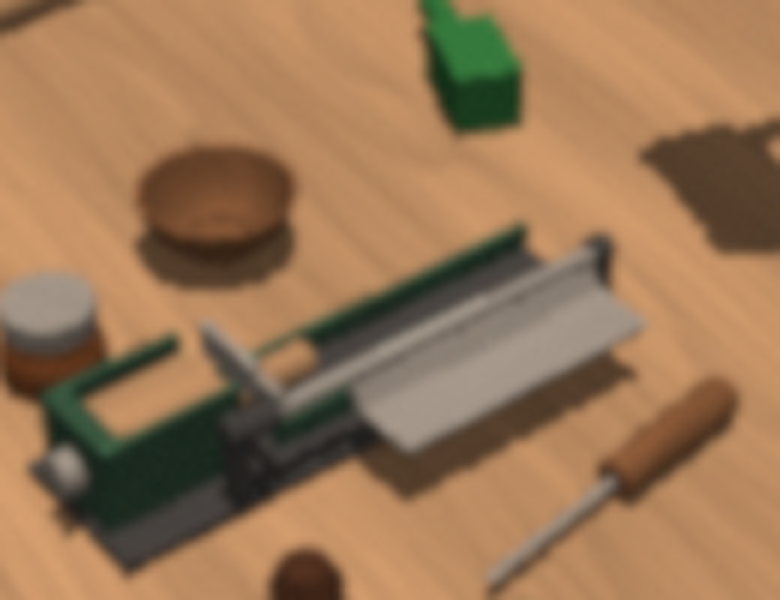

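View pics/t7.png

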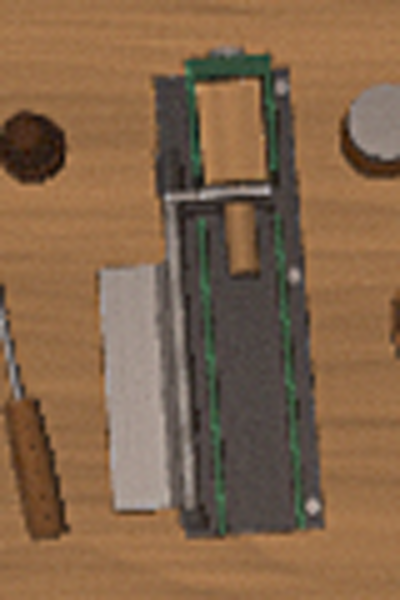

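```bash
python3 - <<'E'
from h import *
from rig import manip
a=pickle.load(open("top7.pkl","rb"))
for p,z in [((243,275),41),((230,80),52)]: print(loc(onz(a,200+(p[0]+.5)/5-.5,120+(p[1]+.5)/5-.5,z)).round(1))
manip.finish_job(); print(manip.read_clock())
E
```

```text
[27.2  1.  41. ]
[160.1   0.2  52. ]
the job is handed in; nothing more can be done
the job is handed in; nothing more can be done
```

The blank is home against the end stop, the flap has sprung shut behind the block over the spigot, and the job is handed in. My last clock reading was 20.2 s of the 38 s allowed.

One fingertip pressed the bar to a flap angle of about 0.47–0.5. It held that while the other fingertip pushed the spigot along the lane. I then backed off 16 mm and lifted clear.

**Last checks:**
- **Seating:** the push stopped dead at tool x 20.7 mm, where I expected about 20.6, while the push force rose from about 5 to 18 N.
- **Block front:** it measured at loader x 160, against the stop at 161.
- **Flap:** the bar's corner is back at its starting pixel, and the picture shows the flap shut behind the block.
- **Other objects:** nothing else looked moved in the close views round the loader. I did not check the rest of the bench again.

**Checks that disagreed:**
- **Spigot end:** it measured at x 27 instead of 31. The camera calibration and the spigot's round, blurred edge may explain this; the contact position and block front both say it is home.
- **Bar height:** two-view heights of the bar read about 2–3 mm below the text, within calibration.
- **Mid-push spike:** there was a brief 10 N resistance when the block's front was at about loader x 94. It passed at once. I think the block caught the start of the tall guides.

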